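# Hold the belt tensioner back on a turntable drive

## Robot

A 7-joint arm with a two-finger parallel gripper is mounted at the origin on the work surface. World frame = base frame: x ahead of the robot, y to its left, z up, the work surface at z = 0. Lengths are in m, angles in rad, forces in N, time in s.
With the tool pointing down it reaches from about 0.425 to 0.925 m from the base axis. Payload 6.8 kg.
Tool frame: the origin (TCP) lies on the centre line of the jaws, within the pads' length; the fingertips stand 19 mm ahead of it and the grasp point (between the pads) is the TCP; z points along the fingers, y is the line along which they close (so a half turn about z gives the same grasp; the last joint's range is limited). The gripper opens to 85 mm and grips with 20 to 120 N. Pads are 22 mm wide; open, the fingers measure 114 mm over their backs; the gripper's body (76 mm by 85 mm) begins 54 mm behind the grasp point. The pads swing forward as they close: fully open they stand 13 mm farther back than shut.
Start: joints at [1.236, 0.477, 0.022, 1.555, -0.011, 1.109, -0.083], TCP at [0.152, -0.658, 0.25] pointing down, gripper open.
Joint ranges: [-2.96, 2.96], [-0.34, 2.1], [-1.41, 1.46], [0.24, 2.44], [-1.37, 4.51], [0.17, 1.92], [-2.96, 2.96]. Speed limits (rad/s): [2.39, 2.39, 3.14, 3.14, 3.14, 3.14, 3.14].

## Interface

Orientations are given as a rotation vector (axis times angle).
In Python, from bench import r gives the robot as it stands. The module is installed in compiled form; this text tells all that it offers.
- The arm moves only by the tool arm_command, never from a script. Its argument "rows" is a list of rows, each an object of numbers: "fingers": the opening, from -1 (shut) to 1 (fully open); "x", "y", "z": the shift along the tool's x, y, z in m; "ax", "ay", "az": the turn, a rotation vector about the tool's x, y, z in degrees. In form: [{"fingers": .., "x": .., "y": .., "z": .., "ax": .., "ay": .., "az": ..}, ...]. A call has 1 to 10 rows; each row shifts and turns the commanded pose from where the row before left it, along the tool's axes as they then stand; what a row does not reach is not made up. A row lasts 1/12 s, in which the tool goes at most 41.7 mm and 7.16 degrees, less where a joint would pass 70% of its speed; a pose out of reach is approached as far as the arm can. A call is refused whole if a number of a shift passes 0.0417 or a number of a turn 7.16, either way. A call with a gripper value outside its range is refused whole. The fingers move at their own pace and stop on an object; "grip_force" is the grip in N (left out, the last holds). Time passes only in rows, so rows that do not move let the fingers close. It gives the time, the measured TCP pose, the force, the opening and the grip force at its end, in the units of the state.
- r.get_obs(): the state, without advancing time (a new reading comes with each control period).
- r.grab_frame(name): name is "scene" or "top" or "wrist"; returns a dict with "frame" (420x560x3 uint8, red, green, blue), "depth" (420x560 float32, m along the optical axis (not along the pixel's ray), 0 where there is no reading), "K" (3x3 intrinsics, pixels), "world_from_camera" (4x4, takes a point from camera to world coordinates). Camera axes: x right, y down, z forward; pixel columns grow to the right and rows downward; lengths in m; the calibration is good to about 2 mm. A picture is of the moment at which its call begins.
- r.hand_in(): hands the job in; it is judged then, once.
The state is a dict: "clock": time; "joints": joint angles; "qvel": joint speeds; "tau": joint torques, N m; "tcp_pos": TCP position; "orientation": TCP orientation; "contact_force": force on the tool from outside, world axes, zero at the start; "moment": the same for the moment, N m; "grip_width": finger opening in m; "gripper_force": force on a finger pad.
Only numpy, scipy, OpenCV 4.12 (cv2) and the standard library are available. Lean on these libraries where they do the work, as an engineer would, in place of code of your own. Each camera call takes 0.05 s, during which the arm holds its last target. There are 200 camera calls.

## Task

We are about to fit a new belt on the sculpting turntable's drive. Press the red stop button all the way down and let it spring back up, then swing the orange tensioner arm (the one with the black pin) away from the two pulleys, against its spring, until it is right up against its yellow stop post, and keep holding it there with the fingers: you finish while holding it, without letting go. Do not press the green start button, and leave the clay finial, the jar and the spatula where they are.

Things in the scene. Friction and masses are not known exactly. Their poses are not given: they have to be found in the camera images.
- drive_unit: Fixed turntable drive unit, cover off: blue base plate 270 x 250 x 20 mm (x -155 to +115, y -125 to +125 mm from the origin). On its +x half stand two aluminium pulleys 116 and 40 mm across (56 mm high above the table), on its -x half the orange tensioner arm. Origin on the table surface, z up. Place and yaw differ from run to run.
- pivot (a point): Point on the vertical axis of the arm's pivot, at the arm's top face, 60 mm above the table; at x -65, y -55 mm in the frame of drive_unit; it does not move. The pivot body is a dark steel cylinder 34 mm across on a small steel hanger plate.
- tensioner (a joint): Angle (rad) of the orange arm about the vertical axis at point pivot: 0 at rest beside the pulleys, growing counter-clockwise seen from above as it swings away from them, 0.9 against its stop. At angle q it points from the pivot along 1.134 + q rad from drive_unit's x axis. A spring returns it to 0: at the pin it takes 2 N to start, 6 N at the stop. Arm 24 mm wide, 42 to 60 mm above the table.
- stop_post_top (a point): Centre of the top of the yellow stop post, 12 mm across, standing on the base plate, its top 58 mm above the table. The arm's side meets it 50 mm out from the pivot at joint value 0.9.
- pin_top (a point): Centre of the top of the black upright pin by which the arm is moved: a round pin 14 mm across on the arm's free end, 100 mm from the pivot axis, standing from 60 to 112 mm above the table. It moves with the arm and may be gripped from above or pushed sideways. Nothing else near it stands higher than 60 mm.
- stop_button (a joint): Travel of the red stop button, m: 0 up, 0.006 fully down. A spring returns it; fully down takes 5 N.
- stop_button_top (a point): Centre of the top of the red stop button, a 32 mm round push button facing up in a black housing on a grey box 76 x 76 mm and 40 mm high. It moves down with the button.
- start_button (a joint): Travel of the green start button, m: 0 up, 0.006 fully down; not to be pressed.
- start_button_top (a point): Centre of the top of the green start button, built like the red one on a box of its own; the two boxes swap places from run to run.
- clay_finial: Bystander: clay finial 205 mm high on an eight-sided plinth on a yellow board 120 x 120 x 12 mm; origin at the centre of its underside, on the table. Loose.
- slip_jar: Bystander: clay-coloured jar with a white lid, 70 mm across and 85 mm high; origin at the centre of its underside. Loose.
- spatula: Bystander: spatula about 200 mm long with a wooden handle, lying on the table along its own x axis; loose.
Things that resemble listed ones, but are neither listed nor needed, are in the scene too. What is shaped like the part that bears stop_button but turquoise is not meant. Leave any turquoise look-alike of the part that bears start_button alone.

How it is judged:
By the outcome, as a careful person would: the job done as asked, in the order asked, and still so for the second after the job is handed in, while the arm keeps its last pose, push and grip.
It also fails if it takes over 42 s, if anything falls off the work surface, if the arm or the gripper's body presses on something with over 40 N, if the wrist force passes 120 N, or if a joint passes its speed limit or range.

## Working session

There is one attempt and no reset: what is moved stays moved. The work goes in short steps, Python scripts to look and compute and a tool call to move; the robot and the scene stay as the last step left them, time stands still between calls to the robot, and variables do not carry over. Pictures are saved under pics/ and viewed, at most 10 in all, crops included, and the job is handed in when it is done.

Besides the shell and the picture viewer there is one more tool, called after "Request:" in YAML: its name, and indented under it one key for each argument. arm_command: Moves the arm, as the interface text tells. Its arguments: {"type":"object","properties":{"rows":{"type":"array"},"grip_force":{"type":"number"}},"required":["rows"]}

```bash
mkdir -p pics; python3 - <<'E'
from bench import r
import cv2,numpy as np
o=r.get_obs();print({k:np.round(v,3) for k,v in o.items()})
for n in("scene","top"):
    f=r.grab_frame(n);np.savez(f"{n}0.npz",**f);cv2.imwrite(f"pics/{n}0.png",f["frame"][:,:,::-1]);print(n,f["world_from_camera"].round(3))
E
```

```text
{'clock': np.float64(0.0), 'joints': array([ 1.236,  0.478,  0.022,  1.556, -0.012,  1.109, -0.083]), 'qvel': array([ 0.002,  0.   , -0.   ,  0.001,  0.   ,  0.002, -0.   ]), 'tau': array([-1.0000e-03, -5.9645e+01,  1.6080e+00, -2.8120e+01,  1.3000e-02,
        9.0000e-03, -0.0000e+00]), 'tcp_pos': array([ 0.152, -0.657,  0.249]), 'orientation': array([-3.12 , -0.355,  0.   ]), 'contact_force': array([-0.256, -0.194, -0.468]), 'moment': array([ 0.008,  0.005, -0.023]), 'gripper_force': np.float64(0.0), 'grip_width': np.float64(0.085)}
scene [[-7.040e-01  4.470e-01 -5.520e-01  1.028e+00]
 [ 7.100e-01  4.440e-01 -5.460e-01  6.330e-01]
 [ 1.000e-03 -7.770e-01 -6.300e-01  7.330e-01]
 [ 0.000e+00  0.000e+00  0.000e+00  1.000e+00]]
top [[ 0.013 -0.995  0.099  0.342]
 [-1.    -0.014 -0.005  0.066]
 [ 0.007 -0.099 -0.995  1.302]
 [ 0.     0.     0.     1.   ]]
```

View pics/top0.png

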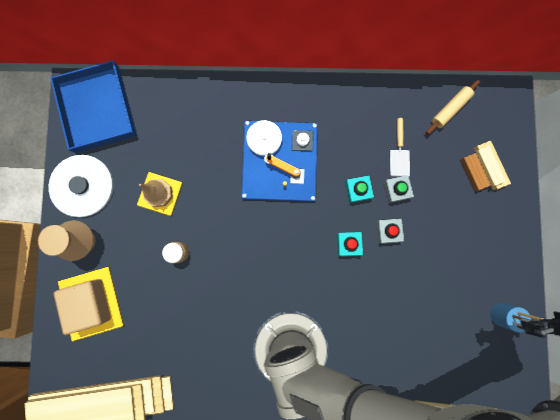

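View pics/scene0.png

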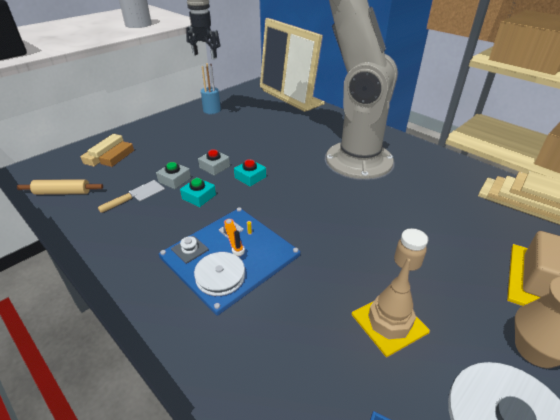

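The top view shows the drive unit at about (280,160), with the pivot near (297,175), the pin near (268,158) and the yellow post at (285,184). The grey red-button box is at (392,231), the grey green one at (400,188), and the turquoise look-alikes are at (360,188) and (350,244). The scene view shows the same layout.

```bash
cat > h.py <<'E'
import numpy as np,cv2
def load(n): return dict(np.load(n))
def world(f):
    d=f["depth"];h,w=d.shape;v,u=np.mgrid[:h,:w];K=f["K"]
    p=np.stack([(u-K[0,2])/K[0,0]*d,(v-K[1,2])/K[1,1]*d,d,np.ones_like(d)],-1)
    return (p@f["world_from_camera"].T)[...,:3]
def blobs(f,lo,hi,amin=6):
    hsv=cv2.cvtColor(f["frame"],cv2.COLOR_RGB2HSV);m=cv2.inRange(hsv,lo,hi)
    W=world(f);n,l,s,c=cv2.connectedComponentsWithStats(m)
    return [(c[i].round(1),s[i,4],np.median(W[(l==i)&(f["depth"]>0)],0).round(4)) for i in range(1,n) if s[i,4]>=amin and ((l==i)&(f["depth"]>0)).any()]
C=dict(red=((0,180,90),(4,255,255)),green=((55,150,60),(75,255,255)),yellow=((23,180,120),(32,255,255)),orange=((8,200,150),(19,255,255)),blue=((105,180,80),(120,255,255)))
E
python3 - <<'E'
from h import *
for n in("top0","scene0"):
    f=load(n+".npz");W=world(f)
    for k in C:
        for b in blobs(f,*C[k]):
            if 0.2<b[2][0]<.9 and -.7<b[2][1]<.35 and b[2][2]>-.02: print(n,k,*b)
    hsv=cv2.cvtColor(f["frame"],cv2.COLOR_RGB2HSV);m=cv2.inRange(hsv,*C["blue"])>0
    m&=(abs(W[...,2]-.02)<.008)&(W[...,0]>.3)&(W[...,1]<.3)
    print(n,"plate",cv2.minAreaRect(W[m][:,:2].astype(np.float32)),m.sum(),np.median(W[m],0))
# high points near plate
    q=(W[...,2]>.07)&(W[...,2]<.13)&(abs(W[...,0]-.7)<.17)&(abs(W[...,1]-.07)<.15)
    print("high",q.sum(),W[q].mean(0) if q.any() else'',W[q][:,2].max() if q.any() else'')
E
```

```text
top0 red [392.9 230.3] 84 [ 0.3921 -0.3252  0.0598]
top0 red [351.5 243.6] 81 [ 0.3455 -0.1907  0.0607]
top0 green [361.4 187.2] 80 [ 0.5307 -0.225   0.0602]
top0 green [401.5 187.2] 81 [ 0.5327 -0.3561  0.0604]
top0 orange [270.  160.9] 9 [0.6138 0.075  0.0577]
top0 blue [279.8 168.9] 3457 [0.584  0.0355 0.0192]
top0 plate ((0.6255582571029663, 0.0439290776848793), (0.24565762281417847, 0.2687804102897644), 88.54429626464844) 3436 [0.58401972 0.03534058 0.01917631]
high 27 [0.62240652 0.07768987 0.10172795] 0.11676941742204527
scene0 red [212.7 152.9] 53 [ 0.3942 -0.3174  0.0617]
scene0 red [249.1 163.1] 55 [ 0.3508 -0.1853  0.0616]
scene0 green [171.3 165.6] 69 [ 0.5347 -0.35    0.0612]
scene0 green [196.  182.4] 75 [ 0.5335 -0.2177  0.0609]
scene0 yellow [249.  226.8] 32 [0.5429 0.0314 0.0439]
scene0 orange [231.4 234.4] 175 [0.6033 0.0287 0.0604]
scene0 blue [228.5 245.7] 2355 [0.5962 0.0163 0.0204]
scene0 plate ((0.6275587677955627, 0.046538762748241425), (0.24492400884628296, 0.26620498299598694), 88.53474426269531) 2365 [0.59273293 0.01679286 0.02037095]
high 87 [0.62536971 0.08333542 0.09543017] 0.11446363273420301
```

Request:
arm_command:
  rows:
    - {"fingers": -1,"x": 0.031,"y": -0.0273}
    - {"fingers": -1,"x": 0.031,"y": -0.0273}
    - {"fingers": -1,"x": 0.031,"y": -0.0273}
    - {"fingers": -1,"x": 0.031,"y": -0.0273}
    - {"fingers": -1,"x": 0.031,"y": -0.0273}
    - {"fingers": -1,"x": 0.031,"y": -0.0273}
    - {"fingers": -1,"x": 0.031,"y": -0.0273}
    - {"fingers": -1,"x": 0.031,"y": -0.0273}
    - {"fingers": -1,"x": 0.031,"y": -0.0273}
    - {"fingers": -1,"x": 0.01,"y": 0.0}

```text
validation failed for argument at $.ro...
```

Request:
arm_command:
  rows:
    - {"fingers": -1,"x": 0.031,"y": -0.0273,"z": 0,"ax": 0,"ay": 0,"az": 0}
    - {"fingers": -1,"x": 0.031,"y": -0.0273,"z": 0,"ax": 0,"ay": 0,"az": 0}
    - {"fingers": -1,"x": 0.031,"y": -0.0273,"z": 0,"ax": 0,"ay": 0,"az": 0}
    - {"fingers": -1,"x": 0.031,"y": -0.0273,"z": 0,"ax": 0,"ay": 0,"az": 0}
    - {"fingers": -1,"x": 0.031,"y": -0.0273,"z": 0,"ax": 0,"ay": 0,"az": 0}
    - {"fingers": -1,"x": 0.031,"y": -0.0273,"z": 0,"ax": 0,"ay": 0,"az": 0}
    - {"fingers": -1,"x": 0.031,"y": -0.0273,"z": 0,"ax": 0,"ay": 0,"az": 0}
    - {"fingers": -1,"x": 0.031,"y": -0.0273,"z": 0,"ax": 0,"ay": 0,"az": 0}
    - {"fingers": -1,"x": 0.031,"y": -0.0273,"z": 0,"ax": 0,"ay": 0,"az": 0}
    - {"fingers": -1,"x": 0,"y": 0,"z": 0,"ax": 0,"ay": 0,"az": 0}

```text
clock: 0.93
tcp_pos: [0.3739, -0.3478, 0.2503]
orientation: [-3.116, -0.374, -0.004]
contact_force: [0.2, 0.2, -0.6]
grip_width: -0.0002
gripper_force: 0.0
```

Works with all keys. Now a wrist look.

```bash
cat >> h.py <<'E'
def tool(o,d):
    return cv2.Rodrigues(np.array(o["orientation"]))[0].T@d
E
python3 - <<'E'
from bench import r
from h import *
f=r.grab_frame("wrist");np.savez("w1.npz",**f);cv2.imwrite("pics/w1.png",f["frame"][:,:,::-1])
for k in("red","green"):
    for b in blobs(f,*C[k],50): print(k,*b)
o=r.get_obs();p=o["tcp_pos"];print(p,tool(o,np.array([.393,-.321,.1])-p))
E
```

```text
[ 0.37138289 -0.351325    0.25026847] [ 0.02792926 -0.02426174  0.15032911]
```

View pics/w1.png

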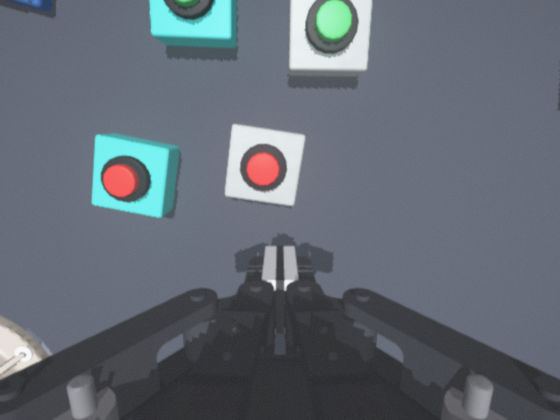

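The wrist view shows the grey box's red button at (263,168) and its turquoise twin at (122,180). The grey green button is at (334,20).

```bash
python3 - <<'E'
from bench import r
from h import *
f=load("w1.npz");W=world(f)
print(np.median(W[158:179,253:274].reshape(-1,3),0),f["frame"][168,263])
C["red"]=((0,150,150),(8,255,255))
for b in blobs(f,(0,140,120),(10,255,255),100): print(*b)
print(blobs(f,(170,140,120),(180,255,255),100))
o=r.get_obs();print(o["tcp_pos"],o["orientation"])
E
```

```text
[ 0.39203016 -0.32625524  0.06111658] [247 109 106]
[262.4 170.2] 693 [ 0.3896 -0.3265  0.0609]
[119.3 180.2] 814 [ 0.3471 -0.1921  0.0609]
[]
[ 0.37138289 -0.351325    0.25026847] [-3.11851112e+00 -3.69016177e-01 -1.52656261e-03]
```

Request:
arm_command:
  rows:
    - {"fingers": -1,"x": 0.026,"y": -0.0205,"z": 0.01,"ax": 0,"ay": 0,"az": 0}
    - {"fingers": -1,"x": 0,"y": 0,"z": 0.03,"ax": 0,"ay": 0,"az": 0}
    - {"fingers": -1,"x": 0,"y": 0,"z": 0.03,"ax": 0,"ay": 0,"az": 0}
    - {"fingers": -1,"x": 0,"y": 0,"z": 0.03,"ax": 0,"ay": 0,"az": 0}
    - {"fingers": -1,"x": 0,"y": 0,"z": 0.03,"ax": 0,"ay": 0,"az": 0}
    - {"fingers": -1,"x": 0,"y": 0,"z": 0.025,"ax": 0,"ay": 0,"az": 0}
    - {"fingers": -1,"x": 0,"y": 0,"z": 0.005,"ax": 0,"ay": 0,"az": 0}
    - {"fingers": -1,"x": 0,"y": 0,"z": 0,"ax": 0,"ay": 0,"az": 0}
    - {"fingers": -1,"x": 0,"y": 0,"z": 0,"ax": 0,"ay": 0,"az": 0}

```text
clock: 1.73
tcp_pos: [0.3891, -0.3306, 0.091]
orientation: [3.121, 0.354, 0.0]
contact_force: [0.1, -0.4, -0.0]
grip_width: 0.0001
gripper_force: 0.0
```

Request:
arm_command:
  rows:
    - {"fingers": -1,"x": 0.004,"y": -0.0045,"z": 0.004,"ax": 0,"ay": 0,"az": 0}
    - {"fingers": -1,"x": 0,"y": 0,"z": 0.004,"ax": 0,"ay": 0,"az": 0}
    - {"fingers": -1,"x": 0,"y": 0,"z": 0.003,"ax": 0,"ay": 0,"az": 0}
    - {"fingers": -1,"x": 0,"y": 0,"z": 0.002,"ax": 0,"ay": 0,"az": 0}
    - {"fingers": -1,"x": 0,"y": 0,"z": 0,"ax": 0,"ay": 0,"az": 0}
    - {"fingers": -1,"x": 0,"y": 0,"z": 0,"ax": 0,"ay": 0,"az": 0}

```text
clock: 2.23
tcp_pos: [0.393, -0.3245, 0.0778]
orientation: [3.121, 0.356, 0.002]
contact_force: [2.8, 1.5, 3.5]
grip_width: 0.0001
gripper_force: 1.6
```

Request:
arm_command:
  rows:
    - {"fingers": -1,"x": 0,"y": 0,"z": 0.002,"ax": 0,"ay": 0,"az": 0}
    - {"fingers": -1,"x": 0,"y": 0,"z": 0.001,"ax": 0,"ay": 0,"az": 0}
    - {"fingers": -1,"x": 0,"y": 0,"z": 0,"ax": 0,"ay": 0,"az": 0}

```text
clock: 2.48
tcp_pos: [0.3929, -0.3246, 0.075]
orientation: [3.121, 0.356, 0.002]
contact_force: [1.6, 2.6, 8.4]
grip_width: 0.0001
gripper_force: 4.4
```

Request:
arm_command:
  rows:
    - {"fingers": -1,"x": 0,"y": 0,"z": 0.001,"ax": 0,"ay": 0,"az": 0}
    - {"fingers": -1,"x": 0,"y": 0,"z": 0.001,"ax": 0,"ay": 0,"az": 0}
    - {"fingers": -1,"x": 0,"y": 0,"z": 0,"ax": 0,"ay": 0,"az": 0}

```text
clock: 2.73
tcp_pos: [0.393, -0.3247, 0.0747]
orientation: [3.12, 0.355, 0.002]
contact_force: [-3.6, 6.0, 29.6]
grip_width: 0.0002
gripper_force: 14.4
```

Request:
arm_command:
  rows:
    - {"fingers": -1,"x": 0,"y": 0,"z": -0.01,"ax": 0,"ay": 0,"az": 0}
    - {"fingers": -1,"x": 0,"y": 0,"z": -0.03,"ax": 0,"ay": 0,"az": 0}
    - {"fingers": -1,"x": 0,"y": 0,"z": -0.03,"ax": 0,"ay": 0,"az": 0}
    - {"fingers": -1,"x": 0,"y": 0,"z": -0.03,"ax": 0,"ay": 0,"az": 0}
    - {"fingers": -1,"x": 0,"y": 0,"z": -0.03,"ax": 0,"ay": 0,"az": 0}
    - {"fingers": 1,"x": 0.0244,"y": -0.0264,"z": 0,"ax": 0,"ay": 0,"az": 0}
    - {"fingers": 1,"x": 0.0244,"y": -0.0264,"z": 0,"ax": 0,"ay": 0,"az": 0}
    - {"fingers": 1,"x": 0.0244,"y": -0.0264,"z": 0,"ax": 0,"ay": 0,"az": 0}
    - {"fingers": 1,"x": 0.0244,"y": -0.0264,"z": 0,"ax": 0,"ay": 0,"az": 0}
    - {"fingers": 1,"x": 0,"y": 0,"z": 0,"ax": 0,"ay": 0,"az": 0}

```text
clock: 3.57
tcp_pos: [0.4662, -0.1928, 0.2022]
orientation: [-3.117, -0.369, -0.002]
contact_force: [-0.1, -0.1, 1.0]
grip_width: 0.061
gripper_force: 0.0
```

Request:
arm_command:
  rows:
    - {"fingers": 1,"x": 0.0244,"y": -0.0264,"z": 0,"ax": 0,"ay": 0,"az": 0}
    - {"fingers": 1,"x": 0.0244,"y": -0.0264,"z": 0,"ax": 0,"ay": 0,"az": 0}
    - {"fingers": 1,"x": 0.0244,"y": -0.0264,"z": 0,"ax": 0,"ay": 0,"az": 0}
    - {"fingers": 1,"x": 0.0244,"y": -0.0264,"z": 0,"ax": 0,"ay": 0,"az": 0}
    - {"fingers": 1,"x": 0.0244,"y": -0.0264,"z": 0,"ax": 0,"ay": 0,"az": 0}
    - {"fingers": 1,"x": 0.0244,"y": -0.0264,"z": 0,"ax": 0,"ay": 0,"az": 0}
    - {"fingers": 1,"x": 0,"y": 0,"z": 0,"ax": 0,"ay": 0,"az": 0}
    - {"fingers": 1,"x": 0,"y": 0,"z": 0,"ax": 0,"ay": 0,"az": 0}

```text
clock: 4.23
tcp_pos: [0.5704, -0.0105, 0.2015]
orientation: [-3.12, -0.362, 0.002]
contact_force: [-0.2, -1.6, -0.5]
grip_width: 0.0854
gripper_force: 0.0
```

```bash
python3 - <<'E'
from bench import r
from h import *
f=r.grab_frame("wrist");np.savez("w2.npz",**f);cv2.imwrite("pics/w2.png",f["frame"][:,:,::-1])
W=world(f);q=(W[...,2]>.09)&(W[...,2]<.125)&(np.hypot(W[...,0]-.6246,W[...,1]-.081)<.03)
print(q.sum(),W[q].mean(0) if q.any() else'',np.argwhere(q).mean(0))
t=q&(W[...,2]>.107)
if t.any(): print("top",t.sum(),W[t].mean(0),W[t].min(0),W[t].max(0))
o=r.get_obs();p=o["tcp_pos"];print(p,o["orientation"],tool(o,np.array([.6246,.081,.09])-p))
E
```

```text
560 [0.62360642 0.07755697 0.10736278] [110.79107143 165.2375    ]
top 405 [0.62337557 0.07879598 0.11074748] [0.61654538 0.07257804 0.10704268] [0.62999038 0.08606638 0.11309331]
[ 0.56971631 -0.012688    0.20139097] [ 3.12078363  0.35690238 -0.00353273] [ 0.07487344 -0.07890068  0.11120369]
```

View pics/w2.png

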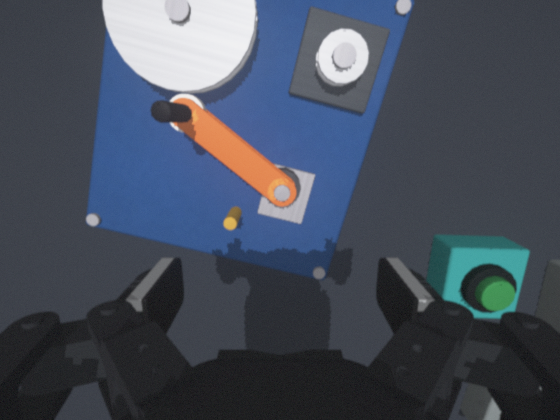

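The wrist view shows the pin top at (162,111), the arm running to the pivot at (282,192), and the yellow post at (232,220). The pin top measures 0.111 m high, which matches the text.

Request:
arm_command:
  rows:
    - {"fingers": 1,"x": 0.0243,"y": -0.0257,"z": 0,"ax": 0,"ay": 0,"az": 0}
    - {"fingers": 1,"x": 0.0244,"y": -0.0257,"z": 0,"ax": 0,"ay": 0,"az": 0}
    - {"fingers": 1,"x": 0.0244,"y": -0.0258,"z": 0,"ax": 0,"ay": 0,"az": 0}
    - {"fingers": 1,"x": 0,"y": 0,"z": 0.03,"ax": 0,"ay": 0,"az": 0}
    - {"fingers": 1,"x": 0,"y": 0,"z": 0.02,"ax": 0,"ay": 0,"az": 0}
    - {"fingers": 1,"x": 0,"y": 0,"z": 0,"ax": 0,"ay": 0,"az": 0}
    - {"fingers": 1,"x": 0,"y": 0,"z": 0,"ax": 0,"ay": 0,"az": 0}

```text
clock: 4.87
tcp_pos: [0.6231, 0.0767, 0.1511]
orientation: [3.12, 0.351, -0.006]
contact_force: [-0.1, -0.1, 0.1]
grip_width: 0.0856
gripper_force: 0.0
```

Request:
arm_command:
  rows:
    - {"fingers": 1,"x": 0,"y": -0.002,"z": 0.03,"ax": 0,"ay": 0,"az": 0}
    - {"fingers": 1,"x": 0,"y": 0,"z": 0.02,"ax": 0,"ay": 0,"az": 0}
    - {"fingers": 1,"x": 0,"y": 0,"z": 0.01,"ax": 0,"ay": 0,"az": 0}
    - {"fingers": -1,"x": 0,"y": 0,"z": 0,"ax": 0,"ay": 0,"az": 0}
    - {"fingers": -1,"x": 0,"y": 0,"z": 0,"ax": 0,"ay": 0,"az": 0}
    - {"fingers": -1,"x": 0,"y": 0,"z": 0,"ax": 0,"ay": 0,"az": 0}
    - {"fingers": -1,"x": 0,"y": 0,"z": 0,"ax": 0,"ay": 0,"az": 0}
    - {"fingers": -1,"x": 0,"y": 0,"z": 0,"ax": 0,"ay": 0,"az": 0}
    - {"fingers": -1,"x": 0,"y": 0,"z": 0,"ax": 0,"ay": 0,"az": 0}
  grip_force: 50

```text
clock: 5.62
tcp_pos: [0.6241, 0.0805, 0.0932]
orientation: [3.12, 0.355, 0.001]
contact_force: [0.6, 0.8, 14.7]
grip_width: 0.0128
gripper_force: 50.9
```

Request:
arm_command:
  rows:
    - {"fingers": -1,"x": -0.008,"y": -0.006,"z": -0.001,"ax": 0,"ay": 0,"az": 0}
    - {"fingers": -1,"x": -0.0086,"y": -0.0051,"z": 0,"ax": 0,"ay": 0,"az": 0}
    - {"fingers": -1,"x": -0.009,"y": -0.0043,"z": 0,"ax": 0,"ay": 0,"az": 0}
    - {"fingers": -1,"x": -0.0094,"y": -0.0033,"z": 0,"ax": 0,"ay": 0,"az": 0}
    - {"fingers": -1,"x": 0,"y": 0,"z": 0,"ax": 0,"ay": 0,"az": 0}

```text
clock: 6.03
tcp_pos: [0.585, 0.0898, 0.0937]
orientation: [3.119, 0.354, 0.001]
contact_force: [1.3, -4.8, -3.0]
grip_width: 0.0127
gripper_force: 50.2
```

Request:
arm_command:
  rows:
    - {"fingers": -1,"x": -0.0097,"y": -0.0024,"z": 0,"ax": 0,"ay": 0,"az": 0}
    - {"fingers": -1,"x": -0.0099,"y": -0.0014,"z": 0,"ax": 0,"ay": 0,"az": 0}
    - {"fingers": -1,"x": -0.01,"y": -0.0004,"z": 0,"ax": 0,"ay": 0,"az": 0}
    - {"fingers": -1,"x": -0.01,"y": 0.0006,"z": 0,"ax": 0,"ay": 0,"az": 0}
    - {"fingers": -1,"x": -0.005,"y": 0.0008,"z": 0,"ax": 0,"ay": 0,"az": 0}
    - {"fingers": -1,"x": 0,"y": 0,"z": 0,"ax": 0,"ay": 0,"az": 0}
    - {"fingers": -1,"x": 0,"y": 0,"z": 0,"ax": 0,"ay": 0,"az": 0}

```text
clock: 6.62
tcp_pos: [0.5424, 0.0835, 0.0937]
orientation: [3.121, 0.353, 0.003]
contact_force: [3.1, -3.7, -3.2]
grip_width: 0.0125
gripper_force: 50.2
```

Request:
arm_command:
  rows:
    - {"fingers": -1,"x": -0.003,"y": 0.0005,"z": 0,"ax": 0,"ay": 0,"az": 0}
    - {"fingers": -1,"x": -0.002,"y": 0.0003,"z": 0,"ax": 0,"ay": 0,"az": 0}
    - {"fingers": -1,"x": 0,"y": 0,"z": 0,"ax": 0,"ay": 0,"az": 0}
    - {"fingers": -1,"x": 0,"y": 0,"z": 0,"ax": 0,"ay": 0,"az": 0}

```text
clock: 6.95
tcp_pos: [0.5388, 0.0821, 0.0937]
orientation: [3.121, 0.355, 0.006]
contact_force: [7.4, -1.7, -6.3]
grip_width: 0.0129
gripper_force: 49.8
```

Request:
arm_command:
  rows:
    - {"fingers": -1,"x": -0.001,"y": 0.0002,"z": 0,"ax": 0,"ay": 0,"az": 0}
    - {"fingers": -1,"x": 0,"y": 0,"z": 0,"ax": 0,"ay": 0,"az": 0}
    - {"fingers": -1,"x": 0,"y": 0,"z": 0,"ax": 0,"ay": 0,"az": 0}

```text
clock: 7.2
tcp_pos: [0.5382, 0.0819, 0.0937]
orientation: [-3.121, -0.356, -0.007]
contact_force: [8.1, -1.5, -6.6]
grip_width: 0.0126
gripper_force: 49.7
```

Request:
arm_command:
  rows:
    - {"fingers": -1,"x": -0.001,"y": 0.0002,"z": 0,"ax": 0,"ay": 0,"az": 0}
    - {"fingers": -1,"x": -0.001,"y": 0.0002,"z": 0,"ax": 0,"ay": 0,"az": 0}
    - {"fingers": -1,"x": 0,"y": 0,"z": 0,"ax": 0,"ay": 0,"az": 0}
    - {"fingers": -1,"x": 0,"y": 0,"z": 0,"ax": 0,"ay": 0,"az": 0}

```text
clock: 7.53
tcp_pos: [0.5368, 0.0812, 0.0937]
orientation: [-3.121, -0.356, -0.008]
contact_force: [10.2, -1.8, -8.6]
grip_width: 0.0125
gripper_force: 49.5
```

```bash
python3 - <<'E'
from bench import r
from h import *
o=r.get_obs();print(o["tcp_pos"],o["contact_force"],o["grip_width"])
for n in("scene","wrist"):
    f=r.grab_frame(n);np.savez(n+"3.npz",**f);im=f["frame"][:,:,::-1]
    if n=="scene": im=cv2.resize(im[180:310,140:310],None,fx=4,fy=4,interpolation=cv2.INTER_CUBIC)
    cv2.imwrite(f"pics/{n}3.png",im)
f=load("scene3.npz")
for b in blobs(f,*C["red"]):print(b)
E
```

```text
[0.53675528 0.08122731 0.09374058] [10.15090646 -1.8474009  -8.64100092] 0.012547352196739405
(array([212.7, 152.9]), np.int32(53), array([ 0.3949, -0.3174,  0.0608]))
(array([ 35.7, 363.5]), np.int32(2226), array([ 1.1471, -0.6423, -0.7455]))
(array([  3. , 411.5]), np.int32(126), array([ 1.2837, -0.4663, -0.6641]))
```

View pics/scene3.png

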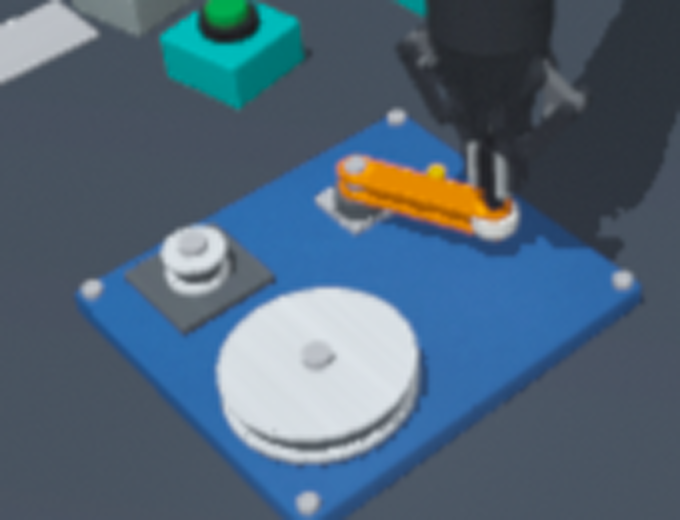

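View pics/wrist3.png

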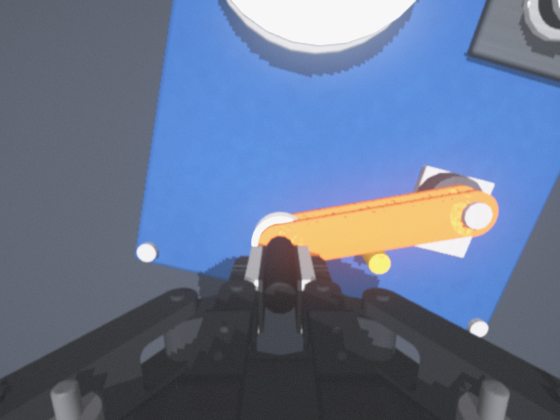

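The scene crop and the wrist view both show the arm beside the yellow post, at (437,172) and (379,264), with the pin between the fingers. I'll push a little further to make sure it is against the post.

Request:
arm_command:
  rows:
    - {"fingers": -1,"x": -0.001,"y": 0.0002,"z": 0,"ax": 0,"ay": 0,"az": 0}
    - {"fingers": -1,"x": -0.001,"y": 0.0002,"z": 0,"ax": 0,"ay": 0,"az": 0}
    - {"fingers": -1,"x": 0,"y": 0,"z": 0,"ax": 0,"ay": 0,"az": 0}
    - {"fingers": -1,"x": 0,"y": 0,"z": 0,"ax": 0,"ay": 0,"az": 0}

```text
clock: 7.97
tcp_pos: [0.5353, 0.0806, 0.0938]
orientation: [-3.121, -0.357, -0.01]
contact_force: [11.7, -1.0, -10.7]
grip_width: 0.0126
gripper_force: 49.4
```

Request:
arm_command:
  rows:
    - {"fingers": -1,"x": -0.001,"y": 0.0002,"z": 0,"ax": 0,"ay": 0,"az": 0}
    - {"fingers": -1,"x": -0.001,"y": 0.0002,"z": 0,"ax": 0,"ay": 0,"az": 0}
    - {"fingers": -1,"x": 0,"y": 0,"z": 0,"ax": 0,"ay": 0,"az": 0}
    - {"fingers": -1,"x": 0,"y": 0,"z": 0,"ax": 0,"ay": 0,"az": 0}

```text
clock: 8.3
tcp_pos: [0.5326, 0.0795, 0.0937]
orientation: [-3.121, -0.354, -0.007]
contact_force: [7.3, -1.8, -7.3]
grip_width: 0.0128
gripper_force: 49.7
```

```bash
cat > ang.py <<'E'
from h import *
def ang(f):
    W=world(f);hsv=cv2.cvtColor(f["frame"],cv2.COLOR_RGB2HSV)
    m=(cv2.inRange(hsv,(6,150,120),(22,255,255))>0)&(abs(W[...,2]-.06)<.004)&(np.hypot(W[...,0]-.579,W[...,1]+.01)<.09)
    P=W[m][:,:2].astype(np.float32);vx,vy,x,y=cv2.fitLine(P,cv2.DIST_HUBER,0,.01,.01).ravel()
    t=np.arctan2(vy,vx)%np.pi; return m.sum(),t,t-1.1085,x,y
E
python3 - <<'E'
from bench import r
from ang import *
for n in("scene","wrist"):
    f=r.grab_frame(n);np.savez(n+"4.npz",**f);print(n,"before",ang(load(n+"3.npz")),"now",ang(f))
    cv2.imwrite(f"pics/{n}4.png",f["frame"][:,:,::-1])
print("w2",ang(load("w2.npz")),"s0",ang(load("scene0.npz")))
E
```

```text
scene before (np.int64(214), np.float32(2.00941), np.float32(0.9009099), np.float32(0.56278646), np.float32(0.033210736)) now (np.int64(214), np.float32(2.0490181), np.float32(0.94051814), np.float32(0.5609388), np.float32(0.032442834))
wrist before (np.int64(206), np.float32(1.9757499), np.float32(0.86724985), np.float32(0.572248), np.float32(0.035679817)) now (np.int64(156), np.float32(2.0114608), np.float32(0.9029608), np.float32(0.5718296), np.float32(0.032392334))
w2 (np.int64(3243), np.float32(1.0987551), np.float32(-0.009744883), np.float32(0.6005212), np.float32(0.03242109)) s0 (np.int64(143), np.float32(0.999795), np.float32(-0.108704984), np.float32(0.59866005), np.float32(0.023314204))
```

View pics/wrist4.png

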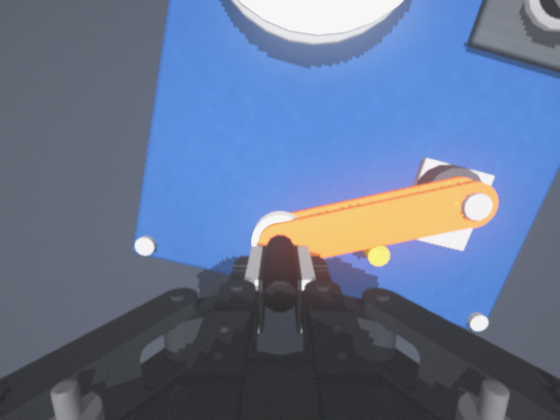

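The arm edge has closed further on the post at (379,256), and the pin is not slipping in the pads. The arm was not at the stop before this push, so I keep pushing until it stalls.

Request:
arm_command:
  rows:
    - {"fingers": -1,"x": -0.001,"y": 0.0002,"z": 0,"ax": 0,"ay": 0,"az": 0}
    - {"fingers": -1,"x": -0.001,"y": 0.0002,"z": 0,"ax": 0,"ay": 0,"az": 0}
    - {"fingers": -1,"x": 0,"y": 0,"z": 0,"ax": 0,"ay": 0,"az": 0}
    - {"fingers": -1,"x": 0,"y": 0,"z": 0,"ax": 0,"ay": 0,"az": 0}

```text
clock: 8.73
tcp_pos: [0.5323, 0.0793, 0.0938]
orientation: [-3.12, -0.355, -0.012]
contact_force: [14.2, 1.2, -12.4]
grip_width: 0.0129
gripper_force: 49.1
```

Request:
arm_command:
  rows:
    - {"fingers": -1,"x": -0.001,"y": 0.0002,"z": 0,"ax": 0,"ay": 0,"az": 0}
    - {"fingers": -1,"x": -0.001,"y": 0.0002,"z": 0,"ax": 0,"ay": 0,"az": 0}
    - {"fingers": -1,"x": 0,"y": 0,"z": 0,"ax": 0,"ay": 0,"az": 0}
    - {"fingers": -1,"x": 0,"y": 0,"z": 0,"ax": 0,"ay": 0,"az": 0}

```text
clock: 9.07
tcp_pos: [0.532, 0.0791, 0.0939]
orientation: [-3.119, -0.355, -0.017]
contact_force: [19.1, 2.4, -19.5]
grip_width: 0.0125
gripper_force: 48.9
```

Request:
arm_command:
  rows:
    - {"fingers": -1,"x": 0,"y": 0,"z": 0,"ax": 0,"ay": 0,"az": 0}
    - {"fingers": -1,"x": 0,"y": 0,"z": 0,"ax": 0,"ay": 0,"az": 0}
    - {"fingers": -1,"x": 0,"y": 0,"z": 0,"ax": 0,"ay": 0,"az": 0}
    - {"fingers": -1,"x": 0,"y": 0,"z": 0,"ax": 0,"ay": 0,"az": 0}
    - {"fingers": -1,"x": 0,"y": 0,"z": 0,"ax": 0,"ay": 0,"az": 0}
    - {"fingers": -1,"x": 0,"y": 0,"z": 0,"ax": 0,"ay": 0,"az": 0}

```text
clock: 9.57
tcp_pos: [0.532, 0.0792, 0.0938]
orientation: [-3.119, -0.355, -0.017]
contact_force: [18.3, 1.9, -18.8]
grip_width: 0.0127
gripper_force: 48.9
```

```bash
python3 - <<'E'
from bench import r
from ang import *
for n in("scene","wrist"): print(n,ang(r.grab_frame(n)))
o=r.get_obs();print(o["clock"],o["tcp_pos"],o["contact_force"])
E
```

```text
scene (np.int64(213), np.float32(2.0519147), np.float32(0.9434147), np.float32(0.5608168), np.float32(0.032678574))
wrist (np.int64(124), np.float32(2.0204916), np.float32(0.9119916), np.float32(0.5722945), np.float32(0.030967195))
9.6667 [0.53199783 0.0791558  0.09387481] [ 18.94188722   2.10009638 -18.50431032]
```

Stalled and steady against the post, so I'm handing in.

```bash
python3 -c "
from bench import r
print(r.hand_in())"
```

```text
the job is handed in; nothing more can be done
None
```

I pressed the red stop button to its end and let it spring back. The tensioner arm is now held by its pin, stalled against the yellow stop post, and the job was handed in at about 9.7 s; the hand-in returned no verdict.

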